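Set a rack gap with a feeler gauge

ROBOT

A 6-joint arm with a two-finger parallel gripper is mounted at the origin on a cart in front of the work surface, level with it; the furniture and walls round the work are solid. World frame = base frame: x ahead of the robot, y to its left, z up, the work surface at z = 0. Lengths are in m, angles in rad, forces in N, time in s.
With the tool pointing down it reaches from about 0.275 to 0.85 m from the base axis. Payload 19 kg.
Tool frame: the origin (TCP) lies on the centre line of the jaws, within the pads' length; the fingertips stand 19 mm ahead of it and the grasp point (between the pads) is the TCP; z points along the fingers, y is the direction in which the jaws open and shut (so a half turn about z gives the same grasp; the last joint's range is limited). The gripper opens to 85 mm and grips with 20 to 120 N. Pads are 22 mm wide; open, the fingers measure 114 mm over their backs; the gripper's body (76 mm by 85 mm) begins 54 mm behind the grasp point. The pads swing forward as they close: fully open they stand 13 mm farther back than shut.
Start: joints at [-1.317, 0.15, 1.437, -0, 1.554, -0.134], TCP at [0.217, -0.532, 0.211] pointing down, gripper open.
Joint ranges: [-2.8, 2.8], [-0.68, 2.1], [0.12, 2.68], [-1.39, 4.53], [0.16, 2.79], [-2.81, 2.81]. Speed limits (rad/s): [1.89, 1.89, 2.22, 3.01, 3.01, 3.01].

INTERFACE

Orientations are given as a unit quaternion [x, y, z, w].
In Python, from plant import ctrl, cams, ticket gives the robot as it stands. The module is installed in compiled form; this text tells all that it offers.
- The arm moves only by the tool drive_tool, never from a script. Its arguments are lists of equal length, an entry for each row: "offset": the shift along the world's x, y, z in units of 30 mm (1.0 is 30 mm), a list of three; "rot": the turn, a rotation vector about the world's x, y, z in rad, a list of three. In form: {"offset": [[tx, ty, tz], ...], "rot": [[ax, ay, az], ...]}. A call has 1 to 5 rows; each row is the pose to reach, as a shift and turn from the pose commanded when the call began; what a row does not reach only later rows make up. A row lasts 1/10 s, in which the tool goes at most 50 mm and 8.59 degrees, less where a joint would pass 70% of its speed; a pose out of reach is approached as far as the arm can. A call with a gripper value outside its range is refused whole. "jaw" is the closure, from -1 (fully open) to 1 (shut), set as the call begins (left out, the last holds). The fingers move at their own pace and stop on an object; the grip force is fixed at half the most. Time passes only in rows, so rows that repeat a pose let the fingers close. It gives the time, the measured TCP pose, the force and the opening at its end, in the units of the state.
- ctrl.state(): the state, without advancing time (a new reading comes with each control period).
- cams.snapshot(name): name is "scene" or "top" or "wrist"; returns a dict with "color" (420x560x3 uint8, red, green, blue), "mtx" (3x3 intrinsics, pixels), "world_to_cam" (4x4, takes a point from world to camera coordinates). Camera axes: x right, y down, z forward; pixel columns grow to the right and rows downward; lengths in m; the calibration is good to about 2 mm. A picture is of the moment at which its call begins. There is no depth.
- ticket.finish_job(): hands the job in, once; it reports no verdict.
Trained networks look in a picture, given as the dict that the camera call returned (one of the last four; its "shot" number tells which), for a name from the list of things; names that differ only in an ending like _2 or _b are one class to them, and where a whole thing is asked for, a point or a joint stands for the part that bears it (a point fixed in the world has none). Each returns a list of dicts, best first, with "conf" (0 to 1); they miss things now and then, are a little off and sometimes report something else, mostly with a low value. They report only what shows in the picture. A call takes as long as a camera call. They do not tell look-alikes from the thing itself.
- cams.look_for(thing, picture): "location" ([x, y, z] in m, in the coordinates of the camera as it stood for that picture, good to about 4 mm: the middle of the surface that is visible of it).
- cams.cut_out(thing, picture): "region" (420x560 bool, what is visible of it).
The state is a dict: "clock": time; "joints": joint angles; "qvel": joint speeds; "joint_torque": joint torques, N m; "tcp_pos": TCP position; "orientation": TCP orientation; "force": force on the tool from outside, world axes, zero at the start; "ft_torque": the same for the moment, N m; "width": opening from 0.0 (shut) to 1.0 (fully open).
Only numpy, scipy, OpenCV 4.12 (cv2) and the standard library are available. Lean on these libraries where they do the work, as an engineer would, in place of code of your own. Each camera call takes 0.05 s, during which the arm holds its last target. There are 200 camera calls.

TASK

Set the sliding divider of the sloping plate rack with the green-handled gauge: push the divider up against its stop so that the gap to the fixed fence is too small for the blade, then take the gauge from its holder and, holding it square to the sloping bed, slide the blade down against the fence, forcing the divider open, until its edge sits on the bed and it drags on both faces. Then draw the gauge out, leaving the divider at the width the blade gave it, and stand it back in its holder. Leave the pot, brown bottle, flask and dish where they are.

Things in the scene. Friction and masses are not known exactly. Their poses are not given: they have to be found in the camera images.
- rack: Fixed sloping rack, 130 x 240 mm base, origin on the worktop under the middle of the bed; its own x points away from the low front edge, y left along the bed, z up. The white bed (110 mm up the slope x 240 mm) rises 30 degrees away from the robot side; the middle of its surface is 62 mm above the worktop. Position and yaw vary.
- fence: Fixed bare-metal upright plate on the bed, 70 mm long up the slope, 10 mm thick, standing 45 mm off the bed. Origin on the bed surface in the middle of its working face (the face towards the divider). Axes: x up the slope, y left along the bed (the face's normal, towards the divider), z square to the bed (leans 30 degrees from vertical, towards the robot). Its upper 6 mm is bevelled 4 mm back, and so is the divider's, so the mouth is 8 mm wider than the gap.
- divider (a joint): Travel of the blue sliding divider along the fence's y, 0 to 0.05 m. Gap between the faces = 5 mm + this value; 0 is an end stop (gap 5 mm, less than the blade). It stays where it is left; moving it takes about 3 N. A blade forced down beside the fence pushes it open to the blade's own thickness (the drag along the blade stays under about 15 N until it meets the bed); a blade that goes down clear of the fence opens the gap too wide and must be tried again.
- divider_face (a point): Point on the bed in the middle of the divider's working face; same axes as the fence. The divider's plate is 10 mm thick, 70 mm long, 45 mm high off the bed; behind it is a low carriage (14 mm high) that reaches 90 mm from the face.
- divider_tab (a point): Grip point of the black upright tab on the divider, 12 mm below its top, 70 mm from the face away from the fence. The tab is 12 mm thick along y, 26 mm wide up the slope, and stands square to the bed from 14 to 64 mm off it; same axes as the fence.
- gauge: Loose gauge, 120 g, 113 mm long. Origin at the middle of the blade's tip edge; z runs along the blade to the handle, x across the blade's width, y through its thickness. Steel blade 30 mm wide and 8 mm thick, 60 mm long; the last 16 mm taper in thickness to 3 mm at the tip. Collar 34 x 16 mm from 60 to 66 mm; green handle above it, 14 mm thick (y), 26 mm wide (x), from 65 to 113 mm. Correctly inserted: origin at the bed, 4 mm from the fence face, z along the fence's z.
- gauge_grip (a point): Middle of the gauge's handle, 89 mm from the tip; same axes as the gauge.
- holder: Fixed white block 74 (x) x 56 (y) x 46 mm high with an upright slot 36 mm (x) by 13 mm (y), 40 mm deep, mouth bevelled 3 mm, in the middle of its top. Origin on the worktop under its middle. The gauge stands in it tip down, blade width along the block's x.
- holder_slot (a point): Middle of the slot's floor, 6 mm above the worktop; the gauge's origin rests here.
- pot: White sample pot, 37 mm wide, 42 mm high; bystander. Origin under its base.
- brown_bottle: Amber bottle with black cap, 68 mm wide, 118 mm high; bystander. Origin under its base.
- flask: Conical flask, 67 mm wide, 108 mm high; bystander. Origin under its base.
- dish: Round dish, 100 mm wide, 26 mm high, pink inside; bystander. Origin under its base.
There are look-alikes about, which are no part of the job. Leave any blue, orange or pink look-alike of the gauge alone.

How it is judged:
By the outcome, as a careful person would: the job done as asked, in the order asked, and still so for the second after the job is handed in, with the robot touching nothing.
It also fails if it takes over 58 s, if anything falls off the work surface, if the arm or the gripper's body presses on something with over 40 N, if the wrist force passes 120 N, or if a joint passes its speed limit or range.

## Working session

There is one attempt and no reset: what is moved stays moved. The work goes in short steps, Python scripts to look and compute and a tool call to move; the robot and the scene stay as the last step left them, time stands still between calls to the robot, and variables do not carry over. Pictures are saved under pics/ and viewed, about 8 in all and at most 12, crops included, and the job is handed in when it is done.

Besides the shell and the picture viewer there is one more tool, called after "Request:" by a JSON object that holds its "method" and its "body". drive_tool: Moves the arm, as the interface text tells. Its arguments: {"type":"object","properties":{"offset":{"type":"array","items":{"type":"array","items":{"type":"number"}}},"rot":{"type":"array","items":{"type":"array","items":{"type":"number"}}},"jaw":{"type":"number"}},"required":["offset","rot"]}

```bash
mkdir -p pics
python3 - <<'E'
from plant import ctrl,cams
import cv2,numpy as np
print(ctrl.state())
for n in ("scene","top"):
    p=cams.snapshot(n); cv2.imwrite(f"pics/{n}0.png",p["color"][:,:,::-1])
    W=np.linalg.inv(p["world_to_cam"]); print(n,W[:3,3].round(3),p["mtx"].round(1).tolist())
    for t in ("rack","fence","divider","divider_tab","gauge","holder","pot","brown_bottle","flask","dish"):
        for d in cams.look_for(t,p)[:3]:
            print(t,round(d["conf"],2),(W@np.r_[d["location"],1])[:3].round(4))
E
```

```text
{'clock': 0.0, 'joints': array([-1.31697300e+00,  1.51000943e-01,  1.43804985e+00, -2.57346609e-05,
        1.55377076e+00, -1.34004084e-01]), 'qvel': array([ 6.26385032e-04,  5.26673585e-04,  1.06396424e-03,  2.79762938e-04,
       -4.93532359e-04, -8.72352931e-05]), 'joint_torque': array([-6.31702869e-05, -7.13059187e+01, -5.70870066e+01, -2.82081464e-04,
        9.08201735e-03,  8.34431148e-06]), 'tcp_pos': array([ 0.21735514, -0.53204402,  0.21085758]), 'orientation': array([ 9.81257350e-01,  1.92700898e-01, -4.96319530e-05, -6.12581626e-04]), 'force': array([-0.0332398 , -0.268396  ,  0.08531899]), 'ft_torque': array([0.00812993, 0.00711863, 0.00091383]), 'width': 1.001145239464878}
scene [0.118 0.863 0.609] [[466.9, 0.0, 279.3], [0.0, 466.9, 211.3], [0.0, 0.0, 1.0]]
rack 0.69 [0.5749 0.0767 0.053 ]
fence 0.58 [ 0.5702 -0.034   0.0966]
divider 0.65 [0.5759 0.0459 0.0837]
gauge 0.81 [ 0.4024 -0.1794  0.0629]
gauge 0.72 [ 0.5335 -0.2971  0.0913]
gauge 0.68 [ 0.5086 -0.192   0.0876]
holder 0.57 [ 0.5183 -0.1739  0.0274]
pot 0.85 [ 0.3877 -0.0118  0.0315]
brown_bottle 0.74 [ 0.7057 -0.1183  0.0754]
flask 0.69 [0.5637 0.3737 0.0454]
flask 0.31 [ 0.516  -0.173   0.0302]
dish 0.72 [ 0.6592 -0.2512  0.0247]
top [0.22  0.033 1.557] [[534.9, 0.0, 284.8], [0.0, 534.9, 205.3], [0.0, 0.0, 1.0]]
rack 0.84 [0.5799 0.039  0.0599]
rack 0.22 [ 0.3983 -0.0195  0.0384]
divider 0.65 [0.5832 0.0299 0.082 ]
divider_tab 0.57 [0.5874 0.0317 0.0775]
divider_tab 0.3 [0.5662 0.3536 0.0422]
gauge 0.64 [ 0.4548 -0.2851  0.0819]
gauge 0.62 [ 0.535  -0.2969  0.0901]
gauge 0.61 [ 0.5077 -0.197   0.1036]
holder 0.87 [ 0.4995 -0.1929  0.0442]
brown_bottle 0.65 [ 0.7059 -0.1369  0.0926]
flask 0.73 [0.5648 0.3559 0.0431]
dish 0.72 [ 0.67   -0.2712  0.0236]
```

Run:
```python
import cv2,numpy as np
a=cv2.imread("pics/scene0.png");b=cv2.imread("pics/top0.png")
cv2.imwrite("pics/both.png",np.vstack([cv2.resize(a[80:400],(700,400)) if 0 else a[60:360],b[60:360]]))
```

```text
(no output)
```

View pics/both.png

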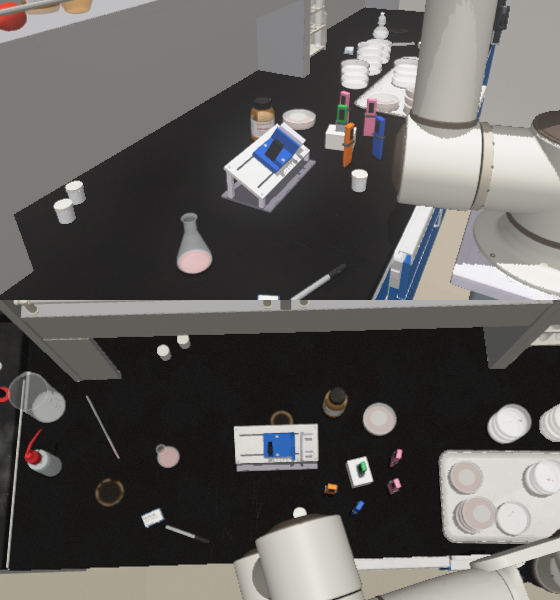

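The green gauge is the one in the white block, at about (361,468) in the stacked picture. The rack is at (276,447), with its fence on the right. I'll go in for a closer wrist view.

Request:
{"method": "drive_tool", "body": {"offset": [[1.0, 1.3, 1.5], [2, 2.6, 3], [3, 4, 4], [4, 5.5, 4], [4.7, 7, 4]], "rot": [[0, 0, -0.08], [0, 0, -0.16], [0, 0, -0.24], [0, 0, -0.32], [0, 0, -0.388]]}}

```text
clock: 1.6
tcp_pos: [0.3394, -0.3565, 0.328]
orientation: [1.0, -0.002, 0.001, 0.001]
force: [1.4, -0.3, 0.7]
width: 1.001
```

Request:
{"method": "drive_tool", "body": {"offset": [[0.8, 1.4, 0], [1.6, 2.8, 0], [2.4, 4.2, 0], [3.2, 5.6, 0], [4, 7, 0]], "rot": [[0, 0, 0], [0, 0, 0], [0, 0, 0], [0, 0, 0], [0, 0, 0]]}}

```text
clock: 2.1
tcp_pos: [0.459, -0.1457, 0.3268]
orientation: [1.0, -0.0, 0.0, 0.0]
force: [0.5, -1.6, 0.4]
width: 0.996
```

Request:
{"method": "drive_tool", "body": {"offset": [[0.4, 1.2, 0], [0.6, 2.0, 0], [0.6, 2.0, 0], [0.6, 2.0, 0]], "rot": [[0, 0, 0], [0, 0, 0], [0, 0, 0], [0, 0, 0]]}}

```text
clock: 2.5
tcp_pos: [0.4765, -0.0874, 0.3265]
orientation: [1.0, 0.001, 0.0, 0.0]
force: [0.2, -0.3, 1.3]
width: 0.996
```

Run:
```python
from plant import ctrl,cams
import cv2,numpy as np
s=ctrl.state();print(s["clock"],s["tcp_pos"],s["orientation"])
p=cams.snapshot("wrist"); cv2.imwrite("pics/w1.png",cv2.resize(p["color"][:,:,::-1],(784,588)))
np.savez("w1.npz",**{k:p[k] for k in ("color","mtx","world_to_cam")})
W=np.linalg.inv(p["world_to_cam"]); print(W.round(3),p["mtx"].round(1).tolist())
for t in ("rack","fence","divider","divider_tab","divider_face","gauge","gauge_grip","holder","pot"):
        for d in cams.look_for(t,p)[:3]:
            print(t,round(d["conf"],2),(W@np.r_[d["location"],1])[:3].round(4))
```

```text
2.5 [ 0.47654048 -0.08737145  0.32651656] [9.99999854e-01 5.37091964e-04 1.34807238e-05 6.56185842e-05]
[[ 0.001 -0.958 -0.285  0.549]
 [-1.    -0.    -0.001 -0.088]
 [ 0.001  0.285 -0.958  0.488]
 [ 0.     0.     0.     1.   ]] [[315.2, 0.0, 280.8], [0.0, 315.2, 211.9], [0.0, 0.0, 1.0]]
rack 0.63 [0.5955 0.0342 0.0728]
rack 0.18 [ 0.5191 -0.1928  0.0462]
fence 0.77 [ 0.5875 -0.047   0.0961]
fence 0.38 [0.5961 0.0318 0.0727]
fence 0.36 [0.5881 0.0253 0.0858]
divider 0.72 [0.5863 0.0254 0.0855]
divider 0.67 [ 0.5879 -0.0455  0.0977]
divider_tab 0.58 [0.5907 0.0251 0.0823]
divider_face 0.75 [0.5909 0.0243 0.0831]
gauge 0.86 [ 0.4643 -0.1187  0.0979]
gauge 0.82 [ 0.4072 -0.1815  0.0832]
gauge 0.79 [ 0.5111 -0.1949  0.1079]
gauge_grip 0.83 [ 0.5145 -0.1963  0.1072]
gauge_grip 0.71 [ 0.4616 -0.1096  0.0999]
gauge_grip 0.7 [ 0.4623 -0.2879  0.08  ]
holder 0.86 [ 0.5172 -0.1948  0.0457]
pot 0.71 [ 0.3962 -0.025   0.0421]
pot 0.53 [ 0.5881 -0.0447  0.0974]
```

View pics/w1.png

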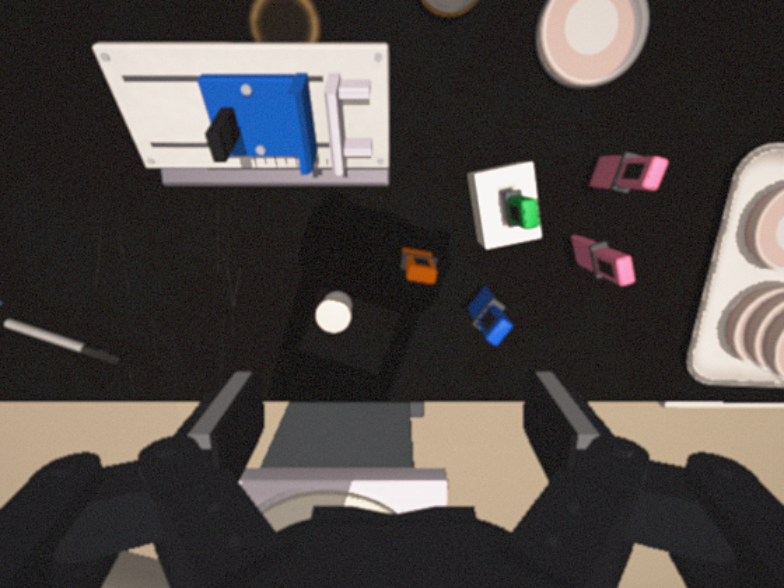

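Wrist view: the bed corners are at about (95,44), (388,44), (388,170) and (145,167). The holder top is at (469,174), (533,162), (541,237) and (483,248), and the tab is near (222,135). Next I compute their poses.

```bash
cat > h.py <<'E'
import numpy as np,cv2
from scipy.optimize import least_squares
from scipy.spatial.transform import Rotation as R
def proj(P,p):
    q=(p["world_to_cam"]@np.c_[P,np.ones(len(P))].T)[:3]; u=p["mtx"]@q; return (u[:2]/u[2]).T
def sub(p,pts,w=3):
    g=cv2.cvtColor(p["color"],cv2.COLOR_RGB2GRAY)
    return cv2.cornerSubPix(g,np.float32(pts).reshape(-1,1,2),(w,w),(-1,-1),(3,30,.01)).reshape(-1,2)
def ray(p,uv,n,c): # intersect pixel with plane n.(x-c)=0
    W=np.linalg.inv(p["world_to_cam"]);d=W[:3,:3]@np.linalg.inv(p["mtx"])@np.r_[uv,1];o=W[:3,3]
    return o+d*(n@(c-o))/(n@d)
def fit(p,uv,L,x0):
    f=lambda s:(proj(L@R.from_euler("z",s[2]).as_matrix().T+[s[0],s[1],0],p)-uv).ravel()
    r=least_squares(f,x0); return r.x,f(r.x).reshape(-1,2)
c,s=np.cos(np.pi/6),.5
def rackL(P): # bed coords (x up slope,y,z normal)-> rack frame
    P=np.atleast_2d(P); return np.c_[P[:,0]*c-P[:,2]*s,P[:,1],.062+P[:,0]*s+P[:,2]*c]
E
python3 - <<'E'
from h import *
p=np.load("w1.npz")
uv=sub(p,np.array([(95,44),(388,44),(388,170),(145,167)])/1.4); print(uv*1.4)
x,r=fit(p,uv,rackL([[.055,.12,0],[.055,-.12,0],[-.055,-.12,0],[-.055,.12,0]]),[.59,.03,0]); print("rack",x.round(4),r.round(2).tolist())
uh=sub(p,np.array([(469,174),(533,162),(541,237),(483,248)])/1.4); print(uh*1.4)
h,r=fit(p,uh,np.array([[.037,.028,.046],[.037,-.028,.046],[-.037,-.028,.046],[-.037,.028,.046]]),[.52,-.195,.1]); print("holder",h.round(4),r.round(2).tolist())
# features into rack bed coords at plane heights
Rz=R.from_euler("z",x[2]).as_matrix(); t=np.r_[x[:2],0]
def bed(uvs,z):
    n=Rz@np.array([-s,0,c]); cc=Rz@rackL([0,0,z])[0]+t
    q=Rz.T@(ray(p,np.array(uvs)/1.4,n,cc)-t); q=q-[0,0,.062]; return np.r_[q[0]*c+q[2]*s,q[1],-q[0]*s+q[2]*c]
for nm,uvs,z in [("fence top L up",(329,75),.045),("fence top L low",(334,175),.045),("fence top R up",(340,75),.045),("div top R up",(308,75),.045),("div top R low",(315,173),.045),("tab top ul",(221,109),.064),("tab top ur",(238,109),.064),("tab ll",(208,140),.064),("tab top lr",(226,140),.064)]:
    print(nm,bed(uvs,z).round(4))
img=p["color"][:,:,::-1]
a=cv2.resize(img[20:140,60:290],None,fx=3.4,fy=3.4,interpolation=cv2.INTER_CUBIC); cv2.imwrite("pics/z1.png",a)
E
```

```text
[[ 91.16969   45.583355]
 [386.86667   43.045216]
 [388.       170.      ]
 [145.4307   167.19072 ]]
rack [0.594  0.0357 0.0011] [[-1.03, -0.35], [0.61, 1.37], [0.52, -1.61], [0.0, 0.5]]
[[469.      174.     ]
 [532.2702  160.76634]
 [541.2491  237.07106]
 [485.5638  249.04247]]
holder [ 0.5104 -0.201   0.2296] [[2.42, 0.6], [-1.63, 0.22], [-0.64, -0.69], [-0.17, -0.29]]
fence top L up [ 0.0483 -0.0764  0.045 ]
fence top L low [-0.0358 -0.072   0.045 ]
fence top R up [ 0.0483 -0.0847  0.045 ]
div top R up [ 0.0483 -0.0608  0.045 ]
div top R low [-0.0338 -0.0554  0.045 ]
tab top ul [0.0312 0.004  0.064 ]
tab top ur [ 0.0312 -0.0087  0.064 ]
tab ll [0.0067 0.0211 0.064 ]
tab top lr [0.0067 0.007  0.064 ]
```

View pics/z1.png

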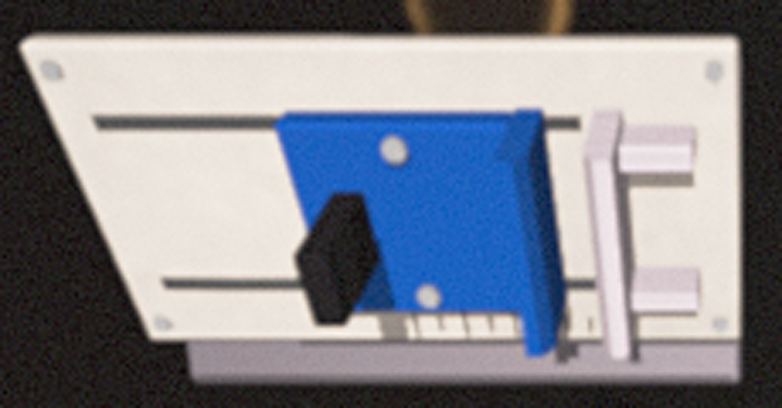

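The crop shows the gap between the blue plate (545..565) and the fence (585..605) open about 20 mm, with the tab near (338,258). I'll tilt the tool square to the bed and look from nearer.

Request:
{"method": "drive_tool", "body": {"offset": [[0.3, 1, -0.5], [0.5, 2, -1.3], [0.8, 3, -2.2], [0.9, 4, -3.2], [1.0, 4.5, -3.9]], "rot": [[0, -0.1, 0], [0, -0.2, 0], [0, -0.3, 0], [0, -0.41, 0], [0, -0.5236, 0]]}}

```text
clock: 3.5
tcp_pos: [0.506, 0.0491, 0.2082]
orientation: [0.965, 0.0, 0.261, -0.001]
force: [1.1, -0.8, 0.4]
width: 0.996
```

Request:
{"method": "drive_tool", "body": {"offset": [[0, 0, 0], [0, 0, 0], [0, 0, 0]], "rot": [[0, 0, 0], [0, 0, 0], [0, 0, 0]]}}

```text
clock: 3.8
tcp_pos: [0.5078, 0.0467, 0.2119]
orientation: [0.966, -0.0, 0.259, 0.0]
force: [0.5, -0.4, 1.3]
width: 1.001
```

Run:
```python
from plant import ctrl,cams
from h import *
s=ctrl.state();print(s["clock"],s["tcp_pos"],R.from_quat(s["orientation"]).as_matrix().round(4).tolist())
p=cams.snapshot("wrist"); cv2.imwrite("pics/w2.png",cv2.resize(p["color"][:,:,::-1],(784,588)))
np.savez("w2.npz",**{k:p[k] for k in ("color","mtx","world_to_cam")})
```

```text
3.8 [0.50776727 0.04667313 0.21186733] [[0.8654, -0.0007, 0.5011], [-0.0005, -1.0, -0.0006], [0.5011, 0.0003, -0.8654]]
```

View pics/w2.png

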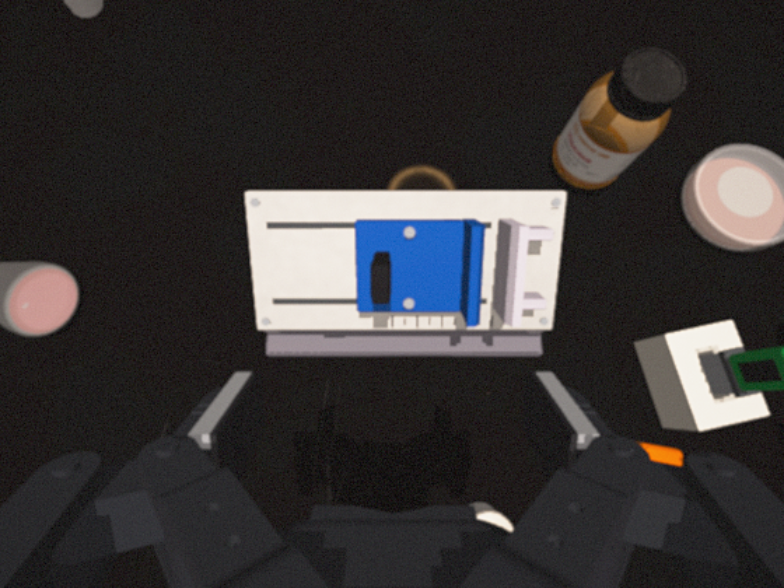

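Run:
```python
from h import *
p=np.load("w2.npz")
img=p["color"][:,:,::-1]
a=cv2.resize(img[130:260,240:410],None,fx=4.6,fy=4.6,interpolation=cv2.INTER_CUBIC); cv2.imwrite("pics/z2.png",a)
uv=sub(p,np.array([(245,191),(566,191),(553,331),(258,331)])/1.4); print((uv*1.4).round(1).tolist())
x,r=fit(p,uv,rackL([[.055,.12,0],[.055,-.12,0],[-.055,-.12,0],[-.055,.12,0]]),[.59,.03,0]); print("rack",x.round(4),r.round(2).tolist())
```

```text
[[244.0, 191.1999969482422], [565.9000244140625, 190.8000030517578], [551.2000122070312, 329.0], [257.0, 329.29998779296875]]
rack [5.938e-01 3.640e-02 4.000e-04] [[-1.07, -0.63], [1.1, -0.6], [0.82, 0.41], [-0.85, 0.5]]
```

View pics/z2.png

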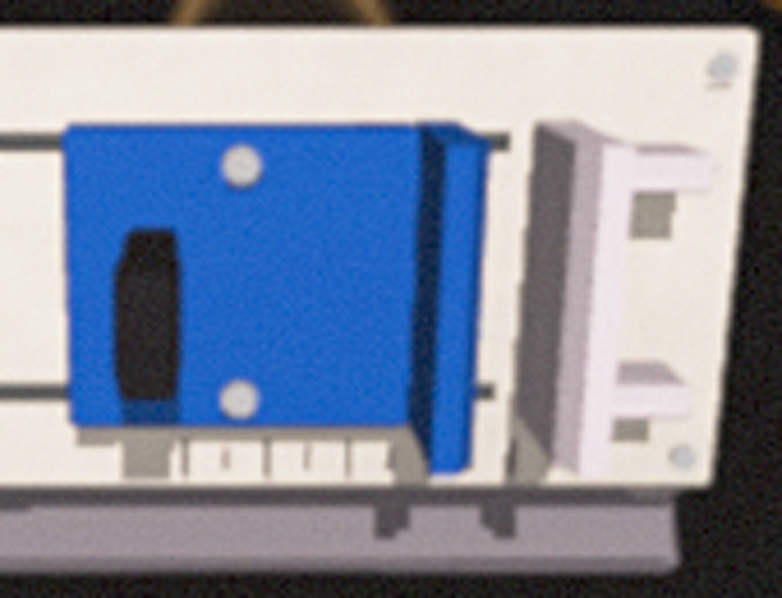

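Run:
```python
from h import *
p=np.load("w2.npz")
uv=np.array([(245,191),(566,191),(553,331),(258,331)])/1.4
B=np.float32([[.055,.12],[.055,-.12],[-.055,-.12],[-.055,.12]])
L=rackL(np.c_[B,np.zeros(4)])
# rack x,y,yaw + z offset of calibration
f=lambda s:(proj(L@R.from_euler("z",s[2]).as_matrix().T+[s[0],s[1],s[3]],p)-uv).ravel()
r=least_squares(f,[.59,.03,0,0]); x=r.x; print("rack+dz",x.round(4),r.fun.round(2))
Rz=R.from_euler("z",x[2]).as_matrix(); t=np.r_[x[:2],x[3]]
def bed(u,z):
    u=np.array([240+u[0]/4.6,130+u[1]/4.6])
    n=Rz@np.array([-s,0,c]); cc=Rz@rackL([0,0,z])[0]+t
    q=Rz.T@(ray(p,u,n,cc)-t)-[0,0,.062]; return np.r_[q[0]*c+q[2]*s,q[1]].round(4)
for nm,u,z in [("bed UR",(757,32),0),("bed LR",(712,487),0),("fence base up",(537,124),0),("fence base mid",(525,300),0),("fence bevel up",(576,130),.039),("fence bevel low",(554,470),.039),("fence top mid L",(592,300),.045),("fence top mid R",(620,300),.045),("fence top low R",(607,472),.045),("div top mid R",(478,300),.039),("div top mid L",(440,300),.045),("div low",(450,472),.045),("carr left up",(65,127),.014),("carr left low",(72,425),.014),("tab top lowL",(122,400),.064),("tab top lowR",(177,400),.064),("tab top upL",(118,272),.064),("tab top upR",(180,272),.064),("tab base up R",(177,232),.014)]:
    print(nm,bed(u,z))
```

```text
rack+dz [ 5.938e-01  3.550e-02  4.000e-04 -2.500e-03] [-0.23  0.63  0.9   0.36 -0.53 -0.7  -0.19 -0.38]
bed UR [ 0.0548 -0.1194]
bed LR [-0.0552 -0.1204]
fence base up [ 0.0342 -0.0709]
fence base mid [-0.0075 -0.0709]
fence bevel up [ 0.0375 -0.0696]
fence bevel low [-0.0363 -0.0703]
fence top mid L [ 0.0033 -0.0739]
fence top mid R [ 0.0033 -0.0797]
fence top low R [-0.0345 -0.0801]
div top mid R [ 0.0019 -0.0516]
div top mid L [ 0.0034 -0.0425]
div low [-0.0345 -0.0464]
carr left up [0.0353 0.0368]
carr left low [-0.0341  0.0369]
tab top lowL [-0.0122  0.0227]
tab top lowR [-0.0122  0.0119]
tab top upL [0.0136 0.0231]
tab top upR [0.0136 0.0112]
tab base up R [0.0118 0.0121]
```

Request:
{"method": "drive_tool", "body": {"offset": [[0.4, 0.1, -0.7], [0.8, 0.19, -1.4], [1.2, 0.19, -2.09], [1.6, 0.19, -2.79], [1.8, 0.19, -3.14]], "rot": [[0, 0, 0], [0, 0, 0], [0, 0, 0], [0, 0, 0], [0, 0, 0]], "jaw": 0.2}}

```text
clock: 4.35
tcp_pos: [0.5617, 0.0523, 0.1144]
orientation: [0.966, -0.001, 0.258, 0.0]
force: [0.5, -0.5, -0.6]
width: 0.397
```

Request:
{"method": "drive_tool", "body": {"offset": [[0.2, 0, -0.35], [0.2, 0, -0.35], [0.2, 0, -0.35]], "rot": [[0, 0, 0], [0, 0, 0], [0, 0, 0]]}}

```text
clock: 4.65
tcp_pos: [0.5668, 0.0529, 0.1055]
orientation: [0.966, -0.0, 0.259, -0.0]
force: [-0.2, 1.0, -0.4]
width: 0.406
```

Request:
{"method": "drive_tool", "body": {"offset": [[0, 0, 0], [0, 0, 0], [0, 0, 0], [0, 0, 0], [0, 0, 0]], "rot": [[0, 0, 0], [0, 0, 0], [0, 0, 0], [0, 0, 0], [0, 0, 0]], "jaw": 1}}

```text
clock: 5.15
tcp_pos: [0.5665, 0.0531, 0.105]
orientation: [0.966, -0.0, 0.259, -0.0]
force: [1.2, 0.4, 0.5]
width: 0.004
```

Run:
```python
from plant import ctrl,cams
from h import *
p=cams.snapshot("wrist"); cv2.imwrite("pics/w3.png",cv2.resize(p["color"][:,:,::-1],(784,588)))
np.savez("w3.npz",**{k:p[k] for k in ("color","mtx","world_to_cam")})
```

```text
(no output)
```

View pics/w3.png

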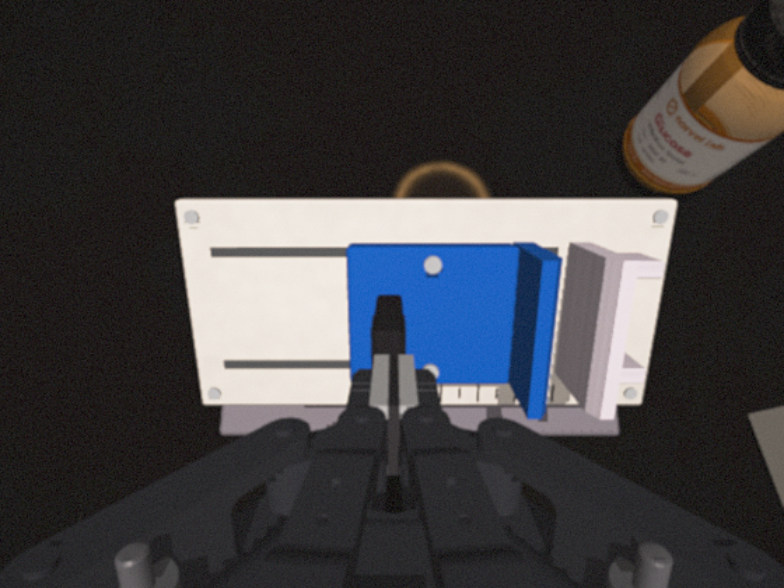

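The fingers shut at (392,375), which looks downslope of the tab at (388,330). I'll check the projections.

Run:
```python
from plant import ctrl
from h import *
p=np.load("w3.npz"); st=ctrl.state(); T=st["tcp_pos"]; Q=R.from_quat(st["orientation"]).as_matrix()
print("tcp px",proj(np.array([T,T+.019*Q[:,2],T+.011*Q[:,0],T+.011*Q[:,0]+.019*Q[:,2]]),p)*1.4)
B=[[.055,.12,0],[.055,-.12,0],[-.055,-.12,0],[-.055,.12,0]]
uv=np.array([(176,199),(677,199),(643,405),(202,405)])/1.4
L=rackL(B)
f=lambda s:(proj(L@R.from_euler("z",s[2]).as_matrix().T+[s[0],s[1],s[3]],p)-uv).ravel()
r=least_squares(f,[.59,.03,0,0]); print(r.x.round(4),r.fun.round(2))
g=rackL([[.013,.011,.064],[.013,.023,.064],[-.013,.011,.064],[-.013,.023,.064],[0,.017,.052]])+[.5938,.0355,0]
print(proj(g,p)*1.4, g[-1])
```

```text
tcp px [[390.1307255  354.10274393]
 [390.37814492 336.36841634]
 [390.07154869 328.19852033]
 [390.32868566 312.64432011]]
[ 5.942e-01  3.580e-02 -2.000e-04 -2.100e-03] [-0.85  0.31  1.06  0.24 -1.09 -0.39  0.85 -0.25]
[[408.09973992 330.24284767]
 [374.75043937 330.26173074]
 [407.4548365  394.9049843 ]
 [375.59371541 394.92569712]
 [391.56393429 350.23058454]] [0.5678     0.0525     0.10703332]
```

Run:
```python
from h import *
from plant import cams
p=np.load("w3.npz"); img=p["color"][:,:,::-1]
a=cv2.resize(img[200:370,225:335],None,fx=3.5,fy=3.5,interpolation=cv2.INTER_CUBIC)
q=cams.snapshot("scene"); uv=proj(np.array([[.567,.053,.105]]),q)[0].astype(int); print(uv)
b=q["color"][uv[1]-60:uv[1]+59,uv[0]-60:uv[0]+60,::-1]
b=cv2.resize(b,(390,595),interpolation=cv2.INTER_CUBIC) if 0 else cv2.copyMakeBorder(cv2.resize(b,(400,397),interpolation=cv2.INTER_CUBIC),0,198,0,0,cv2.BORDER_CONSTANT)
o=np.hstack([a,b]); o=(255*(o/255.)**.5).astype(np.uint8); cv2.imwrite("pics/z3.png",o); print(o.shape)
```

```text
[276 205]
(595, 785, 3)
```

View pics/z3.png

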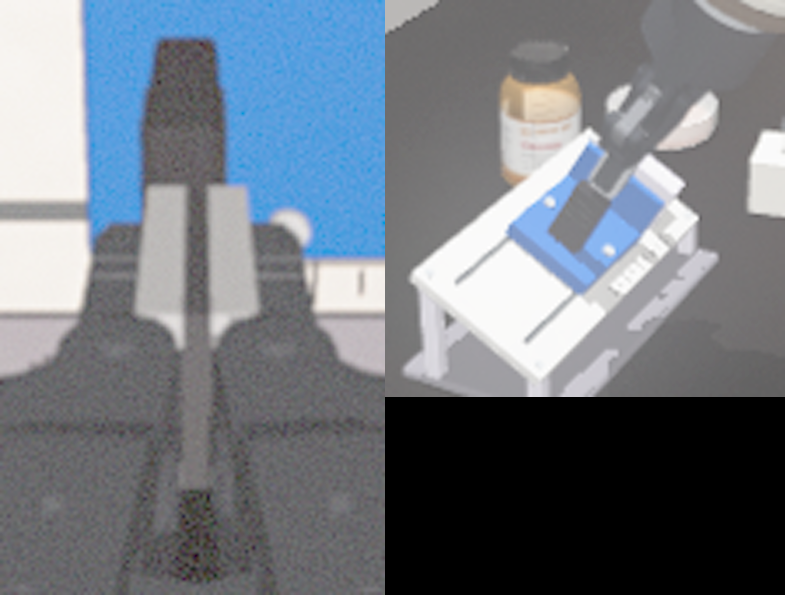

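In both views the closed fingertips are above the tab rather than around it. The wrist geometry puts the visible tip well behind the stated TCP, so I'll open, go 17 mm deeper (safe either way) and close again.

Request:
{"method": "drive_tool", "body": {"offset": [[0, 0, 0], [0, 0, 0], [0.1, 0, -0.173], [0.2, 0, -0.346], [0.283, 0, -0.49]], "rot": [[0, 0, 0], [0, 0, 0], [0, 0, 0], [0, 0, 0], [0, 0, 0]], "jaw": 0.2}}

```text
clock: 5.75
tcp_pos: [0.5751, 0.0531, 0.0893]
orientation: [0.966, -0.0, 0.259, -0.0]
force: [0.4, 0.2, 0.6]
width: 0.399
```

Request:
{"method": "drive_tool", "body": {"offset": [[0, 0, 0], [0, 0, 0], [0, 0, 0], [0, 0, 0]], "rot": [[0, 0, 0], [0, 0, 0], [0, 0, 0], [0, 0, 0]], "jaw": 1}}

```text
clock: 6.15
tcp_pos: [0.5747, 0.0531, 0.0897]
orientation: [0.966, -0.0, 0.259, -0.0]
force: [4.4, 0.1, -7.8]
width: 0.115
```

Request:
{"method": "drive_tool", "body": {"offset": [[0, 0, 0], [0, 0, 0], [0.08, 0, -0.14], [0.16, 0, -0.28], [0.23, 0, -0.4]], "rot": [[0, 0, 0], [0, 0, 0], [0, 0, 0], [0, 0, 0], [0, 0, 0]], "jaw": 0.2}}

```text
clock: 6.65
tcp_pos: [0.5821, 0.0531, 0.0777]
orientation: [0.966, -0.0, 0.259, -0.0]
force: [-1.1, 0.2, -0.4]
width: 0.398
```

Request:
{"method": "drive_tool", "body": {"offset": [[0, 0, 0], [0, 0, 0], [0, 0, 0], [0, 0, 0], [0, 0, 0]], "rot": [[0, 0, 0], [0, 0, 0], [0, 0, 0], [0, 0, 0], [0, 0, 0]], "jaw": 1}}

```text
clock: 7.15
tcp_pos: [0.5817, 0.0531, 0.0778]
orientation: [0.966, -0.0, 0.259, -0.0]
force: [4.2, -1.2, -7.0]
width: 0.125
```

Run:
```python
from plant import ctrl,cams
from h import *
s=ctrl.state();print(s["tcp_pos"],s["force"],s["width"])
p=cams.snapshot("wrist"); cv2.imwrite("pics/w4.png",(255*(cv2.resize(p["color"][80:420,80:480,::-1],(784,666))[:600]/255.)**.6).astype(np.uint8))
np.savez("w4.npz",**{k:p[k] for k in ("color","mtx","world_to_cam")})
```

```text
[0.58172433 0.05305831 0.07784968] [ 4.23509214 -1.22172912 -6.95065569] 0.12461282887068188
```

View pics/w4.png

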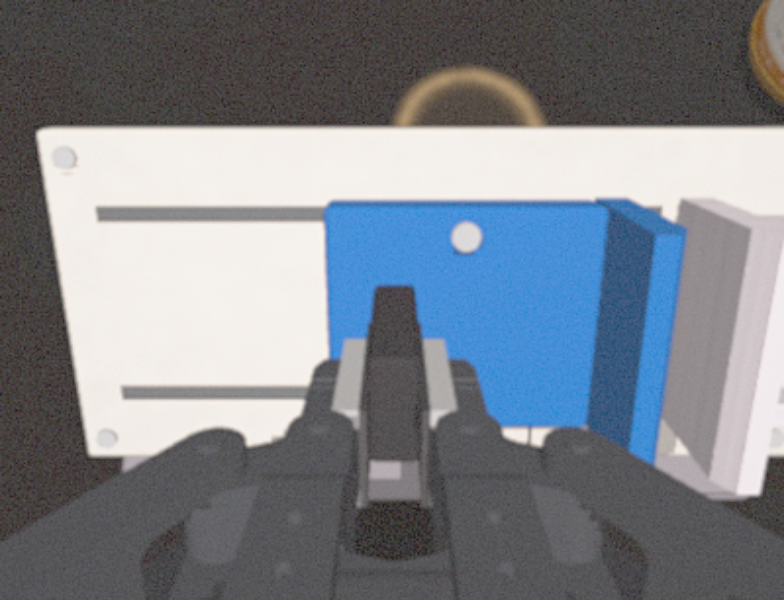

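The pads now flank the tab properly, at (345..445, 340..460). The real grasp point is about 44 mm behind the stated TCP. Now I push the divider towards the fence.

Request:
{"method": "drive_tool", "body": {"offset": [[0, -0.08, 0], [0, -0.16, 0], [0, -0.24, 0], [0, -0.32, 0], [0, -0.32, 0]], "rot": [[0, 0, 0], [0, 0, 0], [0, 0, 0], [0, 0, 0], [0, 0, 0]]}}

```text
clock: 7.7
tcp_pos: [0.5817, 0.043, 0.0778]
orientation: [0.966, -0.0, 0.259, 0.0]
force: [4.4, -2.1, -9.6]
width: 0.131
```

Request:
{"method": "drive_tool", "body": {"offset": [[0, -0.03, 0], [0, -0.06, 0], [0, -0.06, 0]], "rot": [[0, 0, 0], [0, 0, 0], [0, 0, 0]]}}

```text
clock: 8.0
tcp_pos: [0.5817, 0.0425, 0.0779]
orientation: [0.966, -0.0, 0.259, -0.001]
force: [3.3, 14.3, -10.2]
width: 0.13
```

Request:
{"method": "drive_tool", "body": {"offset": [[0, -0.03, 0], [0, -0.06, 0], [0, -0.06, 0]], "rot": [[0, 0, 0], [0, 0, 0], [0, 0, 0]]}}

```text
clock: 8.3
tcp_pos: [0.5817, 0.0424, 0.078]
orientation: [0.966, 0.0, 0.259, -0.002]
force: [6.1, 34.8, -9.4]
width: 0.124
```

Request:
{"method": "drive_tool", "body": {"offset": [[0, 0.08, 0], [0, 0.08, 0]], "rot": [[0, 0, 0], [0, 0, 0]]}}

```text
clock: 8.5
tcp_pos: [0.5817, 0.0427, 0.0779]
orientation: [0.966, 0.0, 0.259, -0.0]
force: [3.6, 2.8, -10.3]
width: 0.131
```

Request:
{"method": "drive_tool", "body": {"offset": [[0, 0, 0], [0, 0, 0], [-0.3, 0, 0.52], [-1, 0, 1.73], [-2, 0, 3.46]], "rot": [[0, 0, 0], [0, 0, 0], [0, 0, 0], [0, 0, 0], [0, 0, 0]], "jaw": 0.2}}

```text
clock: 9.0
tcp_pos: [0.526, 0.042, 0.1736]
orientation: [0.966, -0.0, 0.258, 0.0]
force: [1.6, -0.3, 0.8]
width: 0.396
```

Request:
{"method": "drive_tool", "body": {"offset": [[0, -0.7, 0.5], [-0.1, -2.2, 1], [-0.2, -3.8, 1.4], [-0.3, -5.4, 1.4], [-0.3, -6.8, 1.4]], "rot": [[0, 0.1, 0], [0, 0.22, 0], [0, 0.34, 0], [0, 0.45, 0], [0, 0.5236, 0]], "jaw": -0.4}}

```text
clock: 9.5
tcp_pos: [0.5181, -0.1647, 0.2166]
orientation: [1.0, -0.001, -0.001, 0.0]
force: [0.9, 0.2, -0.3]
width: 0.697
```

Request:
{"method": "drive_tool", "body": {"offset": [[0, -0.6, 0], [0, -1.2, 0], [0, -1.2, 0], [0, -1.2, 0]], "rot": [[0, 0, 0], [0, 0, 0], [0, 0, 0], [0, 0, 0]]}}

```text
clock: 9.9
tcp_pos: [0.5177, -0.1973, 0.2157]
orientation: [1.0, -0.0, 0.001, 0.0]
force: [0.3, 0.4, 1.0]
width: 0.702
```

Run:
```python
from plant import ctrl,cams
from h import *
s=ctrl.state();print(s["clock"],s["tcp_pos"],s["force"],s["width"])
p=cams.snapshot("wrist"); cv2.imwrite("pics/w5.png",cv2.resize(p["color"][:,:,::-1],(784,588)))
np.savez("w5.npz",**{k:p[k] for k in ("color","mtx","world_to_cam")})
```

```text
9.9 [ 0.51773149 -0.19730205  0.2157196 ] [0.277988   0.44061969 0.98975679] 0.7023895952698507
```

View pics/w5.png

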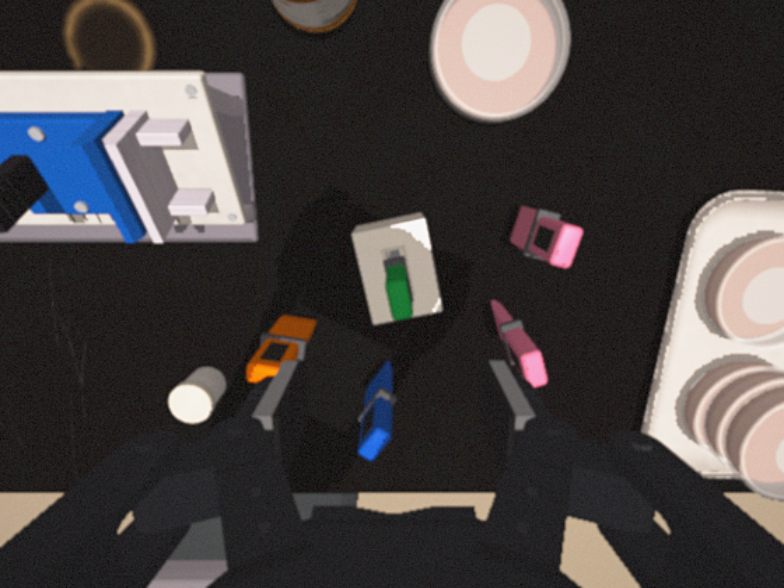

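The holder's top corners are at (352,230), (425,213), (442,311) and (374,324). The green handle's top is near (400,300), and the divider now sits close to the fence at (110,130).

Run:
```python
from h import *
p=np.load("w5.npz"); img=p["color"]
hsv=cv2.cvtColor(img,cv2.COLOR_RGB2HSV)
g=cv2.inRange(hsv,(45,80,40),(85,255,255)); sub0=np.zeros_like(g); sub0[140:245,240:330]=255
m=((img.min(2)>75).astype(np.uint8)*255|g)&sub0
cs=max(cv2.findContours(m,0,2)[0],key=cv2.contourArea); q=cv2.approxPolyDP(cv2.convexHull(cs),3.5,True)[:,0]; print("hull",(q*1.4).tolist())
uv=np.array([(352,230),(425,213),(442,311),(374,324)])/1.4
L=np.array([[.037,.028,.046],[.037,-.028,.046],[-.037,-.028,.046],[-.037,.028,.046]])
f=lambda s:(proj(L@R.from_euler("z",s[2]).as_matrix().T+[s[0],s[1],s[3]],p)-uv).ravel()
for r in (least_squares(f,[.51,-.2,.2,0]),): print("holder",r.x.round(4),r.fun.round(2))
x0,_=fit(p,uv,L,[.51,-.2,.2]); print("nodz",x0.round(4),_.round(2).tolist())
# green silhouette vs model handle box
c2=max(cv2.findContours(g&sub0,0,2)[0],key=cv2.contourArea); mk=np.zeros_like(g); cv2.drawContours(mk,[c2],-1,255,-1)
print("green",cv2.boundingRect(c2),cv2.contourArea(c2),[ (a) for a in cv2.minAreaRect(c2)])
from itertools import product
Bx=np.array(list(product((-.013,.013),(-.007,.007),(.071,.119))))
best=[]
for x,y,yw in product(np.arange(.498,.522,.0015),np.arange(-.21,-.188,.0015),np.arange(.05,.36,.04)):
    P=proj(Bx@R.from_euler("z",yw).as_matrix().T+[x,y,0],p); h=cv2.convexHull(np.float32(P))
    k=np.zeros_like(g); cv2.fillConvexPoly(k,np.int32(np.round(h*16)),255,shift=4)
    best.append(((k&mk>0).sum()/((k|mk)>0).sum(),x,y,yw))
for b in sorted(best)[-4:]: print(np.round(b,4))
z=cv2.resize(img[140:245,235:340,::-1],None,fx=5.6,fy=5.6,interpolation=cv2.INTER_CUBIC);cv2.imwrite("pics/z5.png",z)
```

```text
hull [[421.4, 212.79999999999998], [441.0, 310.79999999999995], [372.4, 323.4], [351.4, 232.39999999999998], [357.0, 225.39999999999998]]
holder [ 0.5141 -0.2025  0.2038  0.0078] [-0.85  0.22  0.72  1.12  1.08 -1.04 -0.96 -0.39]
nodz [ 0.5124 -0.2026  0.2038] [[-0.04, 0.8], [0.23, 1.98], [0.34, -1.78], [-0.55, -1.35]]
green (276, 189, 19, 41) 537.5 [(284.36541748046875, 208.82691955566406), (39.81157302856445, 15.689291000366211), 78.69007110595703]
[ 0.8122  0.5115 -0.2025  0.09  ]
[ 0.815   0.51   -0.2025  0.09  ]
[ 0.8207  0.5115 -0.2025  0.13  ]
[ 0.8268  0.51   -0.2025  0.13  ]
```

View pics/z5.png

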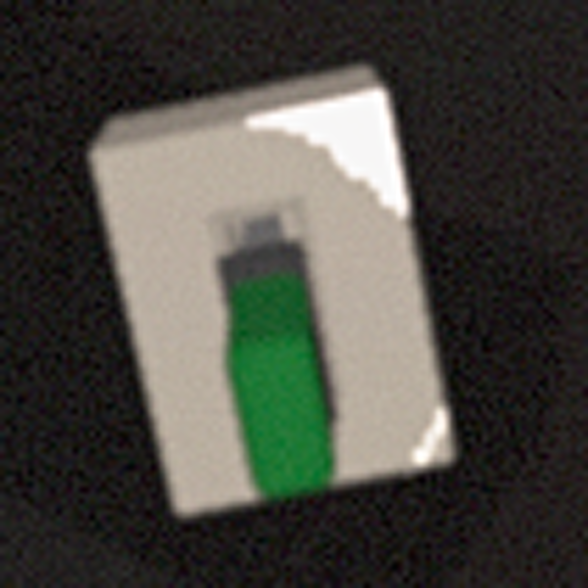

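Run:
```python
from h import *
p=np.load("w5.npz")
o=lambda a:np.array(a)/5.6+[235,140]
def go(L,uv):
    L=np.array(L)
    f=lambda s:(proj(L@R.from_euler("z",s[2]).as_matrix().T+[s[0],s[1],s[3]],p)-uv).ravel()
    r=least_squares(f,[.51,-.2,.15,0]);print("dz",r.x.round(4),r.fun.round(1)); x,e=fit(p,uv,L,[.51,-.2,.15]); print("   ",x.round(4),e.round(1).tolist())
go([[.037,.028,.046],[.037,-.028,.046],[-.037,-.028,.046],[-.037,.028,.046]],o([(93,152),(388,88),(455,462),(180,518)]))
go([[.013,.007,.119],[.013,-.007,.119],[-.013,-.007,.119],[-.013,.007,.119]],o([(230,350),(318,343),(333,488),(260,497)]))
```

```text
dz [ 0.5108 -0.203   0.2059  0.0025] [-0.1 -0.  -0.1  0.3  0.4 -0.  -0.2 -0.2]
    [ 0.5102 -0.203   0.2059] [[0.2, 0.1], [-0.2, 0.5], [0.2, -0.3], [-0.1, -0.5]]
dz [ 0.5021 -0.2034  0.14   -0.0274] [ 0.6  0.5 -0.3 -0.3  0.6 -0.2 -0.9  0.1]
    [ 0.5104 -0.2029  0.1396] [[-0.4, -0.8], [0.3, -1.8], [1.5, 1.1], [-1.4, 1.6]]
```

Request:
{"method": "drive_tool", "body": {"offset": [[-0.24, -0.19, 0], [-0.24, -0.19, -1], [-0.24, -0.19, -2.2], [-0.24, -0.19, -3.5], [-0.24, -0.19, -4.5]], "rot": [[0, 0, 0.1], [0, 0, 0.185], [0, 0, 0.185], [0, 0, 0.185], [0, 0, 0.185]], "jaw": 0.0}}

```text
clock: 10.45
tcp_pos: [0.5103, -0.2019, 0.0788]
orientation: [0.996, 0.093, 0.0, -0.0]
force: [0.9, -0.4, -0.8]
width: 0.498
```

Request:
{"method": "drive_tool", "body": {"offset": [[0, 0, -0.3], [0, 0, -0.6], [0, 0, -0.79], [0, 0, -0.79]], "rot": [[0, 0, 0], [0, 0, 0], [0, 0, 0], [0, 0, 0]]}}

```text
clock: 10.85
tcp_pos: [0.511, -0.2034, 0.0571]
orientation: [0.996, 0.092, 0.0, 0.0]
force: [-0.4, 0.5, -0.8]
width: 0.5
```

Request:
{"method": "drive_tool", "body": {"offset": [[0, 0, 0], [0, 0, 0], [0, 0, 0], [0, 0, 0], [0, 0, 0]], "rot": [[0, 0, 0], [0, 0, 0], [0, 0, 0], [0, 0, 0], [0, 0, 0]], "jaw": 1}}

```text
clock: 11.35
tcp_pos: [0.5111, -0.2034, 0.0574]
orientation: [0.996, 0.092, 0.001, 0.0]
force: [0.3, 3.3, 6.4]
width: 0.157
```

Request:
{"method": "drive_tool", "body": {"offset": [[0, 0, 0.3], [0, 0, 0.8], [0, 0, 1.5], [0, 0, 2.5], [0, 0, 3.5]], "rot": [[0, 0, 0], [0, 0, 0], [0, 0, 0], [0, 0, 0], [0, 0, 0]]}}

```text
clock: 11.85
tcp_pos: [0.5104, -0.2034, 0.1632]
orientation: [0.996, 0.092, -0.0, 0.0]
force: [-0.4, -0.3, -1.2]
width: 0.158
```

Request:
{"method": "drive_tool", "body": {"offset": [[0, 0.3, 1.2], [0, 1, 2], [0, 2, 2.5], [0, 2, 2.5], [0, 2, 2.5]], "rot": [[0, 0, 0], [0, 0, 0], [0, 0, 0], [0, 0, 0], [0, 0, 0]]}}

```text
clock: 12.35
tcp_pos: [0.5107, -0.1432, 0.2373]
orientation: [0.996, 0.093, 0.0, 0.0]
force: [-0.2, -0.0, -2.3]
width: 0.158
```

Run:
```python
from plant import ctrl,cams
from h import *
s=ctrl.state();print(s["clock"],s["tcp_pos"],s["orientation"],s["force"],s["width"])
p=cams.snapshot("wrist"); np.savez("w6.npz",tcp=s["tcp_pos"],q=s["orientation"],**{k:p[k] for k in ("color","mtx","world_to_cam")})
q=cams.snapshot("scene"); uv=proj(np.array([s["tcp_pos"]]),q)[0].astype(int)
np.savez("s6.npz",**{k:q[k] for k in ("color","mtx","world_to_cam")})
a=cv2.resize(p["color"][190:370,220:350,::-1],None,fx=3,fy=3,interpolation=cv2.INTER_CUBIC)
u,v=uv; b=cv2.resize(q["color"][v-70:v+65,u-70:u+65,::-1],None,fx=3,fy=3,interpolation=cv2.INTER_CUBIC); print(uv)
b=cv2.copyMakeBorder(b,0,540-405,0,0,cv2.BORDER_CONSTANT)
cv2.imwrite("pics/z6.png",(255*(np.hstack([a,b])/255.)**.6).astype(np.uint8))
W=np.linalg.inv(p["world_to_cam"])
for t in ("gauge","gauge_grip"):
  for d in cams.look_for(t,p)[:2]: print(t,d["conf"],(W@np.r_[d["location"],1])[:3].round(3))
```

```text
12.35 [ 0.51072539 -0.14320154  0.23730605] [9.95685273e-01 9.27928495e-02 4.41044100e-04 3.60728104e-04] [-0.21800629 -0.02854321 -2.28173041] 0.1575213684791822
[335 127]
gauge 0.98 [ 0.522 -0.141  0.299]
gauge 0.94 [ 0.545 -0.297  0.077]
gauge_grip 0.92 [ 0.549 -0.299  0.082]
gauge_grip 0.85 [ 0.459 -0.11   0.088]
```

View pics/z6.png

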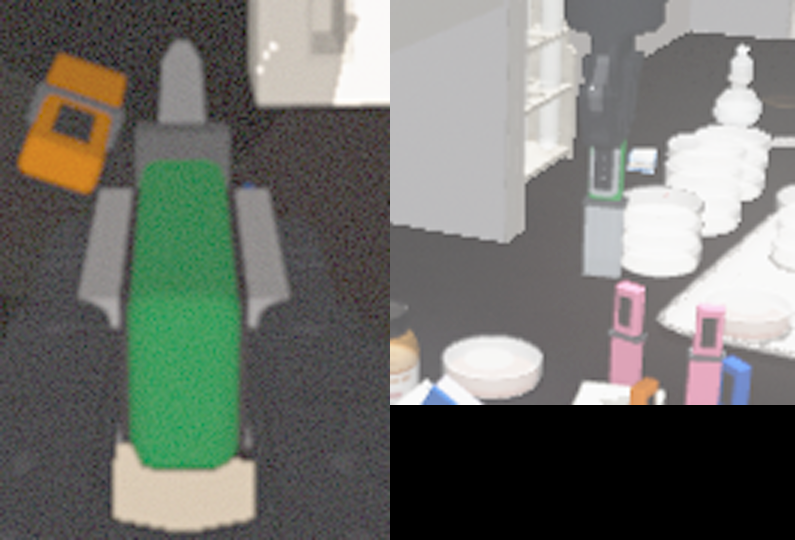

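The gauge is gripped firmly and straight. The tip is at (181,40) in the wrist crop, the collar spans (136..230,125), and the top edge of the handle is on row 295. I'll fit its offset in the tool.

Run:
```python
from h import *
p=np.load("w6.npz"); T=p["tcp"];Q=R.from_quat(p["q"]).as_matrix()
G=np.array([[.015,0,0],[.017,.008,.060],[.017,-.008,.060],[.013,.007,.113],[.013,-.007,.113]])
uv=np.array([(181,40),(136,125),(230,125),(131,296),(240,296)])/3+[220,190]
# tool: x=gx, y=-gy, z=-gz ; offset o
def pts(o): return T+(np.c_[G[:,0],-G[:,1],-G[:,2]]@R.from_rotvec([o[3],o[4],0]).as_matrix().T+o[:3])@Q.T
f=lambda o:np.r_[(proj(pts(o),p)-uv).ravel(),5*o[3:]]
r=least_squares(f,[0,0,.05,0,0]); print(r.x.round(4),r.fun.round(2))
f2=lambda o:(proj(pts(np.r_[o,0,0]),p)-uv).ravel()
r=least_squares(f2,[0,0,.05]); print(r.x.round(4),r.fun.round(2))
q=np.load("s6.npz"); print("scene tip corners pred",(proj(np.array([T+Q@[.015,0,.0514],T+Q@[-.015,0,.0514]]),q)-[335-70,127-70])*3+[390,0])
```

```text
[-0.003   0.0009  0.06    0.0055  0.0114] [ 0.08  0.93  0.92 -0.75 -1.02 -0.83  0.12  0.39 -0.08  0.25  0.03  0.06]
[-0.0027  0.0013  0.0573] [ 0.72  1.5   0.95 -0.83 -0.52 -0.86 -0.68  0.22 -0.    0.19]
scene tip corners pred [[581.25524828 269.82680523]
 [617.52769181 273.55272942]]
```

Request:
{"method": "drive_tool", "body": {"offset": [[0, 0.9, 0.2], [0, 1.9, 0.2], [0, 2.9, 0.2], [0, 3.6, 0.2], [0, 3.81, 0.2]], "rot": [[0, 0, -0.1], [0, 0, -0.186], [0, 0, -0.186], [0, 0, -0.186], [0, 0, -0.186]]}}

```text
clock: 13.05
tcp_pos: [0.5105, -0.0279, 0.2422]
orientation: [1.0, -0.0, -0.0, -0.0]
force: [0.3, -0.2, -0.8]
width: 0.157
```

Request:
{"method": "drive_tool", "body": {"offset": [[0.2, 0, 0], [0.4, 0, -0.4], [0.6, 0, -0.9], [0.7, 0, -1.5], [0.7, 0, -2.0]], "rot": [[0, -0.12, 0], [0, -0.24, 0], [0, -0.36, 0], [0, -0.46, 0], [0, -0.5236, 0]]}}

```text
clock: 13.55
tcp_pos: [0.531, -0.0301, 0.1814]
orientation: [0.966, -0.001, 0.26, 0.0]
force: [1.0, 2.1, -1.3]
width: 0.151
```

Request:
{"method": "drive_tool", "body": {"offset": [[0, 0, 0], [0, 0, 0], [0, 0, 0]], "rot": [[0, 0, 0], [0, 0, 0], [0, 0, 0]]}}

```text
clock: 13.85
tcp_pos: [0.5326, -0.0297, 0.184]
orientation: [0.966, -0.001, 0.259, 0.0]
force: [0.5, 0.5, -1.4]
width: 0.156
```

Run:
```python
from plant import ctrl,cams
from h import *
s=ctrl.state();print(s["clock"],s["tcp_pos"],s["force"]); T=s["tcp_pos"];Q=R.from_quat(s["orientation"]).as_matrix(); print(Q.round(4).tolist())
p=cams.snapshot("wrist"); np.savez("w7.npz",tcp=T,q=s["orientation"],**{k:p[k] for k in ("color","mtx","world_to_cam")})
n=np.array([-s_ if 0 else -.5,0,c]); d=T-[.5938,.0355,.062]; print("TCP bed",d@[c,0,.5],d[1],d@[-.5,0,c])
a=cv2.resize(p["color"][110:260,190:390,::-1],None,fx=4,fy=4,interpolation=cv2.INTER_CUBIC)
cv2.imwrite("pics/z7.png",(255*(a/255.)**.7).astype(np.uint8))
```

```text
13.85 [ 0.5325977  -0.02973159  0.18401841] [ 0.48023778  0.47552946 -1.40417516]
[[0.866, -0.0013, 0.5], [-0.0012, -1.0, -0.0006], [0.5, -0.0001, -0.866]]
TCP bed 0.00800645515308894 -0.0652315893735204 0.1362721931920194
```

View pics/z7.png

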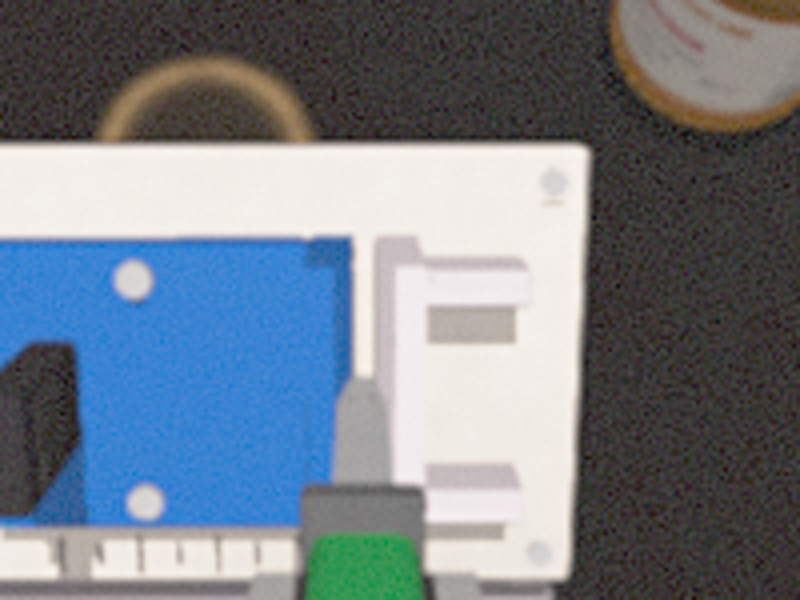

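The tip is at (363,380), centred over the roughly 5 mm gap at columns 352–375. So the fence face is at TCP y ≈ -0.0322, and the blade should run at about -0.028. Starting the descent.

Request:
{"method": "drive_tool", "body": {"offset": [[0.1, 0.05, -0.3], [0.25, 0.05, -0.7], [0.39, 0.05, -1.08], [0.39, 0.05, -1.08]], "rot": [[0, 0, 0], [0, 0, 0], [0, 0, 0], [0, 0, 0]]}}

```text
clock: 14.3
tcp_pos: [0.5432, -0.0273, 0.148]
orientation: [0.966, -0.0, 0.257, -0.001]
force: [0.3, -0.1, -0.9]
width: 0.158
```

Request:
{"method": "drive_tool", "body": {"offset": [[0.1, 0, -0.173], [0.2, 0, -0.346], [0.3, 0, -0.52], [0.417, 0, -0.722], [0.417, 0, -0.722]], "rot": [[0, 0, 0], [0, 0, 0], [0, 0, 0], [0, 0, 0], [0, 0, 0]]}}

```text
clock: 14.8
tcp_pos: [0.556, -0.0277, 0.1276]
orientation: [0.966, -0.001, 0.258, -0.0]
force: [0.8, -3.0, -2.1]
width: 0.159
```

Request:
{"method": "drive_tool", "body": {"offset": [[0, -0.02, 0], [0, -0.02, 0]], "rot": [[0, 0, 0], [0, 0, 0]]}}

```text
clock: 15.0
tcp_pos: [0.5558, -0.0281, 0.1284]
orientation: [0.966, -0.001, 0.259, -0.0]
force: [-0.8, -0.4, -0.6]
width: 0.154
```

Request:
{"method": "drive_tool", "body": {"offset": [[0, -0.02, 0], [0, -0.02, 0]], "rot": [[0, 0, 0], [0, 0, 0]]}}

```text
clock: 15.2
tcp_pos: [0.5558, -0.0288, 0.1287]
orientation: [0.966, -0.001, 0.259, -0.0]
force: [0.1, -0.2, -1.3]
width: 0.15
```

Request:
{"method": "drive_tool", "body": {"offset": [[0, -0.02, 0], [0, -0.02, 0]], "rot": [[0, 0, 0], [0, 0, 0]]}}

```text
clock: 15.4
tcp_pos: [0.5559, -0.0293, 0.1286]
orientation: [0.966, -0.001, 0.259, -0.0]
force: [-0.0, 1.8, 0.4]
width: 0.158
```

Request:
{"method": "drive_tool", "body": {"offset": [[0, -0.02, 0], [0, -0.02, 0]], "rot": [[0, 0, 0], [0, 0, 0]]}}

```text
clock: 15.6
tcp_pos: [0.5559, -0.0296, 0.1286]
orientation: [0.966, -0.001, 0.259, -0.001]
force: [-1.1, 5.9, 1.2]
width: 0.158
```

Request:
{"method": "drive_tool", "body": {"offset": [[0, -0.02, 0], [0, -0.02, 0]], "rot": [[0, 0, 0], [0, 0, 0]]}}

```text
clock: 15.8
tcp_pos: [0.5559, -0.0299, 0.1286]
orientation: [0.966, -0.001, 0.259, -0.001]
force: [-1.7, 9.1, 1.8]
width: 0.157
```

Request:
{"method": "drive_tool", "body": {"offset": [[0, -0.02, 0], [0, -0.02, 0]], "rot": [[0, 0, 0], [0, 0, 0]]}}

```text
clock: 16.0
tcp_pos: [0.5558, -0.0302, 0.1286]
orientation: [0.966, -0.001, 0.259, -0.001]
force: [-1.4, 11.6, 3.4]
width: 0.157
```

Fence contact starts at TCP y ≈ -0.0291, so the first descent at -0.0277 was about 1.3 mm clear of the fence and opened the gap too wide. I'll withdraw, push the divider back to its stop by pressing the blade gently on the tab, and retry.

Request:
{"method": "drive_tool", "body": {"offset": [[0, 0.035, 0], [-0.3, 0.035, 0.52], [-0.7, 0.035, 1.21], [-1.1, 0.035, 1.9], [-1.333, 0.035, 2.31]], "rot": [[0, 0, 0], [0, 0, 0], [0, 0, 0], [0, 0, 0], [0, 0, 0]]}}

```text
clock: 16.5
tcp_pos: [0.5156, -0.0303, 0.1996]
orientation: [0.966, -0.001, 0.26, 0.0]
force: [0.2, -0.6, -0.9]
width: 0.16
```

Request:
{"method": "drive_tool", "body": {"offset": [[0, 0.8, 0], [0, 1.8, 0], [0, 2.8, 0], [0, 3.3, 0], [0, 3.3, 0]], "rot": [[0, 0, 0], [0, 0, 0], [0, 0, 0], [0, 0, 0], [0, 0, 0]]}}

```text
clock: 17.0
tcp_pos: [0.5157, 0.0706, 0.1978]
orientation: [0.966, 0.001, 0.259, -0.001]
force: [0.2, -0.0, -1.8]
width: 0.158
```

Request:
{"method": "drive_tool", "body": {"offset": [[0.35, 0, -0.606], [0.75, 0, -1.3], [1.1, 0, -1.905], [1.367, 0, -2.367], [1.367, 0, -2.367]], "rot": [[0, 0, 0], [0, 0, 0], [0, 0, 0], [0, 0, 0], [0, 0, 0]]}}

```text
clock: 17.5
tcp_pos: [0.5565, 0.068, 0.1246]
orientation: [0.966, -0.001, 0.257, -0.0]
force: [0.4, -0.4, -1.0]
width: 0.157
```

Request:
{"method": "drive_tool", "body": {"offset": [[0, -0.15, 0], [0, -0.3, 0], [0, -0.4, 0], [0, -0.4, 0]], "rot": [[0, 0, 0], [0, 0, 0], [0, 0, 0], [0, 0, 0]]}}

```text
clock: 17.9
tcp_pos: [0.557, 0.0562, 0.1276]
orientation: [0.966, -0.001, 0.259, -0.0]
force: [-0.3, 0.2, -1.5]
width: 0.156
```

Request:
{"method": "drive_tool", "body": {"offset": [[0, -0.05, 0], [0, -0.1, 0], [0, -0.1, 0]], "rot": [[0, 0, 0], [0, 0, 0], [0, 0, 0]]}}

```text
clock: 18.2
tcp_pos: [0.557, 0.0538, 0.127]
orientation: [0.966, -0.001, 0.259, -0.0]
force: [1.0, 2.7, -0.6]
width: 0.154
```

Request:
{"method": "drive_tool", "body": {"offset": [[0, -0.03, 0], [0, -0.03, 0]], "rot": [[0, 0, 0], [0, 0, 0]]}}

```text
clock: 18.4
tcp_pos: [0.557, 0.053, 0.1269]
orientation: [0.966, -0.001, 0.259, -0.0]
force: [-0.4, 3.2, 1.0]
width: 0.156
```

Request:
{"method": "drive_tool", "body": {"offset": [[0, -0.02, 0], [0, -0.02, 0]], "rot": [[0, 0, 0], [0, 0, 0]]}}

```text
clock: 18.6
tcp_pos: [0.557, 0.0523, 0.1268]
orientation: [0.966, -0.001, 0.259, -0.0]
force: [0.4, 1.9, 1.3]
width: 0.158
```

Request:
{"method": "drive_tool", "body": {"offset": [[0, -0.025, 0], [0, -0.025, 0]], "rot": [[0, 0, 0], [0, 0, 0]]}}

```text
clock: 18.8
tcp_pos: [0.5569, 0.052, 0.1269]
orientation: [0.966, -0.001, 0.259, -0.001]
force: [0.7, 8.9, 1.5]
width: 0.162
```

Request:
{"method": "drive_tool", "body": {"offset": [[0, -0.025, 0], [0, -0.025, 0]], "rot": [[0, 0, 0], [0, 0, 0]]}}

```text
clock: 19.0
tcp_pos: [0.5569, 0.0518, 0.1269]
orientation: [0.966, -0.001, 0.259, -0.001]
force: [0.4, 14.2, 2.0]
width: 0.155
```

Request:
{"method": "drive_tool", "body": {"offset": [[0, -0.02, 0], [0, -0.02, 0]], "rot": [[0, 0, 0], [0, 0, 0]]}}

```text
clock: 19.2
tcp_pos: [0.5569, 0.0516, 0.127]
orientation: [0.966, -0.001, 0.259, -0.001]
force: [0.5, 18.9, 2.5]
width: 0.155
```

Request:
{"method": "drive_tool", "body": {"offset": [[0, 0.2, 0], [-0.3, 0.2, 0.52], [-0.75, 0.2, 1.3], [-1.15, 0.2, 1.99], [-1.367, 0.2, 2.367]], "rot": [[0, 0, 0], [0, 0, 0], [0, 0, 0], [0, 0, 0], [0, 0, 0]]}}

```text
clock: 19.7
tcp_pos: [0.5155, 0.0561, 0.1994]
orientation: [0.966, -0.001, 0.259, 0.0]
force: [0.7, -0.2, -2.0]
width: 0.159
```

Request:
{"method": "drive_tool", "body": {"offset": [[0, -0.8, 0], [0, -1.8, 0], [0, -2.6, 0], [0, -2.837, 0], [0, -2.837, 0]], "rot": [[0, 0, 0], [0, 0, 0], [0, 0, 0], [0, 0, 0], [0, 0, 0]]}}

```text
clock: 20.2
tcp_pos: [0.5158, -0.0299, 0.1973]
orientation: [0.966, -0.002, 0.258, 0.0]
force: [0.6, -0.2, -1.5]
width: 0.153
```

Request:
{"method": "drive_tool", "body": {"offset": [[0.2, 0, -0.346], [0.5, 0, -0.866], [0.85, 0, -1.472], [0.85, 0, -1.472], [0.85, 0, -1.472]], "rot": [[0, 0, 0], [0, 0, 0], [0, 0, 0], [0, 0, 0], [0, 0, 0]]}}

```text
clock: 20.7
tcp_pos: [0.5412, -0.0279, 0.1531]
orientation: [0.966, 0.0, 0.258, -0.001]
force: [-0.6, -0.7, -1.3]
width: 0.157
```

Request:
{"method": "drive_tool", "body": {"offset": [[0, -0.045, 0], [0, -0.045, 0], [0, -0.045, 0]], "rot": [[0, 0, 0], [0, 0, 0], [0, 0, 0]]}}

```text
clock: 21.0
tcp_pos: [0.5415, -0.0303, 0.1544]
orientation: [0.966, -0.001, 0.259, -0.0]
force: [0.1, -0.3, -1.8]
width: 0.157
```

Request:
{"method": "drive_tool", "body": {"offset": [[0, 0, 0]], "rot": [[0, 0, 0]]}}

```text
clock: 21.1
tcp_pos: [0.5414, -0.0303, 0.1541]
orientation: [0.966, -0.001, 0.259, -0.0]
force: [-0.5, 0.1, -1.0]
width: 0.152
```

Request:
{"method": "drive_tool", "body": {"offset": [[0, 0.02, 0], [0.1, 0.02, -0.173], [0.2, 0.02, -0.346], [0.3, 0.02, -0.52], [0.39, 0.02, -0.675]], "rot": [[0, 0, 0], [0, 0, 0], [0, 0, 0], [0, 0, 0], [0, 0, 0]]}}

```text
clock: 21.6
tcp_pos: [0.5534, -0.0298, 0.1328]
orientation: [0.966, -0.001, 0.259, -0.0]
force: [-1.7, -3.0, 2.5]
width: 0.158
```

Request:
{"method": "drive_tool", "body": {"offset": [[0, 0, 0], [0, 0, 0]], "rot": [[0, 0, 0], [0, 0, 0]]}}

```text
clock: 21.8
tcp_pos: [0.553, -0.0297, 0.1331]
orientation: [0.966, -0.001, 0.259, -0.0]
force: [-0.2, -1.9, -1.6]
width: 0.157
```

Request:
{"method": "drive_tool", "body": {"offset": [[0.05, 0, -0.087], [0.1, 0, -0.173], [0.1, 0, -0.173]], "rot": [[0, 0, 0], [0, 0, 0], [0, 0, 0]]}}

```text
clock: 22.1
tcp_pos: [0.5564, -0.0293, 0.1282]
orientation: [0.966, -0.001, 0.259, -0.0]
force: [2.4, 2.4, -1.3]
width: 0.158
```

Request:
{"method": "drive_tool", "body": {"offset": [[0.05, 0, -0.087], [0.1, 0, -0.173], [0.1, 0, -0.173]], "rot": [[0, 0, 0], [0, 0, 0], [0, 0, 0]]}}

```text
clock: 22.4
tcp_pos: [0.5593, -0.0291, 0.1229]
orientation: [0.966, -0.001, 0.259, -0.001]
force: [4.6, 4.7, -2.0]
width: 0.154
```

Request:
{"method": "drive_tool", "body": {"offset": [[0.05, 0, -0.087], [0.1, 0, -0.173], [0.1, 0, -0.173]], "rot": [[0, 0, 0], [0, 0, 0], [0, 0, 0]]}}

```text
clock: 22.7
tcp_pos: [0.5623, -0.029, 0.1177]
orientation: [0.966, -0.001, 0.259, -0.001]
force: [4.8, 5.5, -3.1]
width: 0.153
```

Request:
{"method": "drive_tool", "body": {"offset": [[0.05, 0, -0.087], [0.07, 0, -0.121], [0.07, 0, -0.121]], "rot": [[0, 0, 0], [0, 0, 0], [0, 0, 0]]}}

```text
clock: 23.0
tcp_pos: [0.5643, -0.029, 0.1142]
orientation: [0.966, -0.001, 0.259, -0.001]
force: [0.6, 6.2, 1.0]
width: 0.153
```

Request:
{"method": "drive_tool", "body": {"offset": [[0.03, 0, -0.052], [0.03, 0, -0.052]], "rot": [[0, 0, 0], [0, 0, 0]]}}

```text
clock: 23.2
tcp_pos: [0.5652, -0.029, 0.1127]
orientation: [0.966, -0.0, 0.259, -0.001]
force: [1.0, 7.0, 2.1]
width: 0.159
```

Request:
{"method": "drive_tool", "body": {"offset": [[0.03, 0, -0.052], [0.03, 0, -0.052]], "rot": [[0, 0, 0], [0, 0, 0]]}}

```text
clock: 23.4
tcp_pos: [0.5661, -0.029, 0.1111]
orientation: [0.966, -0.001, 0.259, -0.001]
force: [0.3, 7.5, 2.2]
width: 0.161
```

Request:
{"method": "drive_tool", "body": {"offset": [[0.03, 0, -0.052], [0.03, 0, -0.052]], "rot": [[0, 0, 0], [0, 0, 0]]}}

```text
clock: 23.6
tcp_pos: [0.5671, -0.029, 0.1096]
orientation: [0.966, -0.0, 0.259, -0.001]
force: [1.0, 6.8, 2.4]
width: 0.159
```

Request:
{"method": "drive_tool", "body": {"offset": [[0.025, 0, -0.043], [0.025, 0, -0.043]], "rot": [[0, 0, 0], [0, 0, 0]]}}

```text
clock: 23.8
tcp_pos: [0.5678, -0.0289, 0.1084]
orientation: [0.966, -0.0, 0.259, -0.001]
force: [-0.4, 7.6, 2.9]
width: 0.158
```

Request:
{"method": "drive_tool", "body": {"offset": [[0.02, 0, -0.035], [0.02, 0, -0.035]], "rot": [[0, 0, 0], [0, 0, 0]]}}

```text
clock: 24.0
tcp_pos: [0.5684, -0.0289, 0.1073]
orientation: [0.966, -0.0, 0.259, -0.001]
force: [-1.5, 7.1, 5.0]
width: 0.156
```

Request:
{"method": "drive_tool", "body": {"offset": [[0.02, 0, -0.035], [0.02, 0, -0.035]], "rot": [[0, 0, 0], [0, 0, 0]]}}

```text
clock: 24.2
tcp_pos: [0.5689, -0.0289, 0.1068]
orientation: [0.966, -0.0, 0.259, -0.001]
force: [-11.3, 8.2, 14.9]
width: 0.154
```

Request:
{"method": "drive_tool", "body": {"offset": [[0.02, 0, -0.035], [0.02, 0, -0.035]], "rot": [[0, 0, 0], [0, 0, 0]]}}

```text
clock: 24.4
tcp_pos: [0.5697, -0.0288, 0.107]
orientation: [0.966, -0.0, 0.26, -0.001]
force: [-27.7, 9.8, 33.8]
width: 0.154
```

The blade is seated: about 43 N of bed reaction, with lateral contact on the fence kept throughout. I'll draw it straight out along the bed normal, keeping the slight bias towards the fence.

Request:
{"method": "drive_tool", "body": {"offset": [[-0.04, 0, 0.07], [-0.1, 0, 0.173], [-0.2, 0, 0.346], [-0.35, 0, 0.606], [-0.5, 0, 0.866]], "rot": [[0, 0, 0], [0, 0, 0], [0, 0, 0], [0, 0, 0], [0, 0, 0]]}}

```text
clock: 24.9
tcp_pos: [0.554, -0.0292, 0.1306]
orientation: [0.966, -0.001, 0.258, -0.001]
force: [-0.4, 0.3, -1.8]
width: 0.154
```

Request:
{"method": "drive_tool", "body": {"offset": [[-0.17, 0, 0.294], [-0.34, 0, 0.589], [-0.6, 0, 1.039], [-0.9, 0, 1.559], [-1.2, 0, 2.078]], "rot": [[0, 0, 0], [0, 0, 0], [0, 0, 0], [0, 0, 0], [0, 0, 0]]}}

```text
clock: 25.4
tcp_pos: [0.5179, -0.0297, 0.1944]
orientation: [0.966, -0.001, 0.259, -0.0]
force: [0.1, -0.1, -1.8]
width: 0.158
```

Request:
{"method": "drive_tool", "body": {"offset": [[0, 0, 0.3], [0, 0, 0.3], [0, 0, 0.3]], "rot": [[0, 0, 0], [0, 0, 0], [0, 0, 0]]}}

```text
clock: 25.7
tcp_pos: [0.5186, -0.0297, 0.202]
orientation: [0.966, -0.001, 0.259, -0.0]
force: [-0.3, -0.0, -0.9]
width: 0.155
```

Run:
```python
from plant import ctrl,cams
from h import *
s=ctrl.state();T=s["tcp_pos"];Q=R.from_quat(s["orientation"]).as_matrix();print(s["clock"],T,s["force"]); print(Q.round(4).tolist())
p=cams.snapshot("wrist"); np.savez("w8.npz",tcp=T,q=s["orientation"],**{k:p[k] for k in ("color","mtx","world_to_cam")})
# gap profile: scan rows between blue divider and fence at upslope bed positions
img=p["color"].astype(int); blue=(img[:,:,2]-img[:,:,0]>50)
for xb in (.030,.02,.010):
    a,b=proj(rackL([[xb,-.040,0],[xb,-.085,0]])+[.5938,.0355,0],p)
    v=int(round(a[1])); cols=np.arange(int(a[0]),int(b[0])+1)
    bl=cols[blue[v,cols]].max(); print("row",v,"blue right edge",bl,"mm/px",45/(b[0]-a[0]),"profile",img[v,bl:bl+22].sum(1)//3)
```

```text
25.7 [ 0.51856947 -0.02968049  0.20200285] [-0.27471168 -0.02053044 -0.85256387]
[[0.8661, -0.0011, 0.4998], [-0.0013, -1.0, 0.0001], [0.4998, -0.0007, -0.8661]]
row 166 blue right edge 275 mm/px 1.0176301890900892 profile [ 78  81  87 139 215 232 233 229 194 165 170 175 174 173 172 173 172 174
 172 194 219 226]
row 176 blue right edge 274 mm/px 1.0266952378740284 profile [ 88 130 212 231 230 230 229 230 226 184 162 171 175 183 213 228 232 233
 232 234 232 233]
row 185 blue right edge 274 mm/px 1.035760286657917 profile [ 83 134 209 232 230 229 230 231 227 195 170 171 174 179 216 230 234 234
 233 234 232 208]
```

The remaining gap measures about 7.9–8.0 mm in two rows, as wanted. Now I return the gauge to its holder.

Request:
{"method": "drive_tool", "body": {"offset": [[0, 0, 0.4], [-0.1, -0.5, 0.9], [-0.2, -1.5, 1.3], [-0.25, -2.5, 1.3], [-0.25, -3.5, 1.3]], "rot": [[0, 0.1, 0], [0, 0.22, 0], [0, 0.34, 0], [0, 0.45, 0], [0, 0.5236, 0]]}}

```text
clock: 26.25
tcp_pos: [0.5115, -0.1358, 0.2407]
orientation: [1.0, -0.0, -0.002, -0.0]
force: [-0.0, 0.1, -0.9]
width: 0.159
```

Request:
{"method": "drive_tool", "body": {"offset": [[0, -1, 0], [0, -1.9, 0], [0, -2.29, 0], [0, -2.29, 0], [0, -2.29, 0]], "rot": [[0, 0, 0.1], [0, 0, 0.186], [0, 0, 0.186], [0, 0, 0.186], [0, 0, 0.186]]}}

```text
clock: 26.75
tcp_pos: [0.511, -0.2027, 0.241]
orientation: [0.996, 0.091, -0.0, -0.0]
force: [-0.2, 0.1, -0.5]
width: 0.156
```

Request:
{"method": "drive_tool", "body": {"offset": [[0, 0, 0]], "rot": [[0, 0, 0]]}}

```text
clock: 26.85
tcp_pos: [0.511, -0.2023, 0.2414]
orientation: [0.996, 0.092, 0.0, -0.0]
force: [-0.7, 0.7, -1.2]
width: 0.161
```

Request:
{"method": "drive_tool", "body": {"offset": [[0, -0.04, -0.9], [0, -0.04, -2], [0, -0.04, -3.2], [0, -0.04, -4.2], [0, -0.04, -4.55]], "rot": [[0, 0, 0], [0, 0, 0], [0, 0, 0], [0, 0, 0], [0, 0, 0]]}}

```text
clock: 27.35
tcp_pos: [0.5099, -0.203, 0.1024]
orientation: [0.996, 0.092, -0.001, -0.001]
force: [0.5, -0.2, -0.6]
width: 0.156
```

Request:
{"method": "drive_tool", "body": {"offset": [[0, 0, 0], [0, 0, 0]], "rot": [[0, 0, 0], [0, 0, 0]]}}

```text
clock: 27.55
tcp_pos: [0.5117, -0.2045, 0.1065]
orientation: [0.996, 0.092, 0.001, 0.0]
force: [0.1, 0.8, -0.9]
width: 0.152
```

Request:
{"method": "drive_tool", "body": {"offset": [[0, 0, -0.2], [0, 0, -0.4], [0, 0, -0.6], [0, 0, -0.6]], "rot": [[0, 0, 0], [0, 0, 0], [0, 0, 0], [0, 0, 0]]}}

```text
clock: 27.95
tcp_pos: [0.5106, -0.2043, 0.0861]
orientation: [0.996, 0.092, -0.0, -0.0]
force: [0.1, 0.1, -0.5]
width: 0.157
```

Request:
{"method": "drive_tool", "body": {"offset": [[0, 0.03, -0.2], [0, 0.03, -0.4], [0, 0.03, -0.6], [0, 0.03, -0.8], [0, 0.03, -0.8]], "rot": [[0, 0, 0], [0, 0, 0], [0, 0, 0], [0, 0, 0], [0, 0, 0]]}}

```text
clock: 28.45
tcp_pos: [0.5105, -0.2034, 0.0618]
orientation: [0.996, 0.092, -0.001, -0.0]
force: [-0.0, 3.0, -3.2]
width: 0.159
```

Request:
{"method": "drive_tool", "body": {"offset": [[0, 0, -0.06], [0, 0, -0.1], [0, 0, -0.1]], "rot": [[0, 0, 0], [0, 0, 0], [0, 0, 0]]}}

```text
clock: 28.75
tcp_pos: [0.511, -0.2034, 0.0599]
orientation: [0.996, 0.092, 0.0, -0.0]
force: [0.2, 3.6, -2.2]
width: 0.156
```

Request:
{"method": "drive_tool", "body": {"offset": [[0, 0, -0.05], [0, 0, -0.05]], "rot": [[0, 0, 0], [0, 0, 0]]}}

```text
clock: 28.95
tcp_pos: [0.511, -0.2034, 0.0585]
orientation: [0.996, 0.092, 0.0, -0.0]
force: [-0.3, 4.9, -0.4]
width: 0.156
```

Request:
{"method": "drive_tool", "body": {"offset": [[0, 0.02, -0.04], [0, 0.02, -0.04]], "rot": [[0, 0, 0], [0, 0, 0]]}}

```text
clock: 29.15
tcp_pos: [0.5111, -0.2032, 0.0574]
orientation: [0.996, 0.092, 0.0, 0.0]
force: [0.3, 1.5, 0.8]
width: 0.156
```

Request:
{"method": "drive_tool", "body": {"offset": [[0, 0, 0], [0, 0, 0], [0, 0, 0], [0, 0, 0]], "rot": [[0, 0, 0], [0, 0, 0], [0, 0, 0], [0, 0, 0]], "jaw": 0.0}}

```text
clock: 29.55
tcp_pos: [0.511, -0.2032, 0.0572]
orientation: [0.996, 0.092, 0.0, 0.0]
force: [-1.0, -0.0, -0.0]
width: 0.498
```

Request:
{"method": "drive_tool", "body": {"offset": [[0, 0, 0.4], [0, 0, 1], [0, 0, 2.2], [0, 0, 3.6], [0, 0, 5]], "rot": [[0, 0, 0], [0, 0, 0], [0, 0, 0], [0, 0, 0], [0, 0, 0]]}}

```text
clock: 30.05
tcp_pos: [0.5106, -0.2029, 0.2098]
orientation: [0.996, 0.092, 0.0, 0.0]
force: [0.8, -0.1, 0.6]
width: 0.5
```

Request:
{"method": "drive_tool", "body": {"offset": [[0, 0.5, 0.4], [0, 1.0, 0.5], [0, 1.0, 0.5], [0, 1.0, 0.5]], "rot": [[0, 0, -0.1], [0, 0, -0.1], [0, 0, -0.1], [0, 0, -0.1]]}}

```text
clock: 30.45
tcp_pos: [0.5107, -0.1725, 0.2214]
orientation: [0.999, 0.044, -0.001, -0.0]
force: [0.2, 0.7, 1.1]
width: 0.5
```

Run:
```python
from plant import ctrl,cams
from h import *
s=ctrl.state();print(s["clock"],s["tcp_pos"],s["force"])
p=cams.snapshot("wrist"); np.savez("w9.npz",**{k:p[k] for k in ("color","mtx","world_to_cam")})
cv2.imwrite("pics/w9.png",cv2.resize(p["color"][:,:,::-1],(784,588)))
img=p["color"]; hsv=cv2.cvtColor(img,cv2.COLOR_RGB2HSV)
g=cv2.inRange(hsv,(45,80,40),(85,255,255)); c2=max(cv2.findContours(g,0,2)[0],key=cv2.contourArea); mk=np.zeros_like(g); cv2.drawContours(mk,[c2],-1,255,-1)
print("green",cv2.boundingRect(c2),cv2.minAreaRect(c2))
from itertools import product
Bx=np.array(list(product((-.013,.013),(-.007,.007),(.071,.119))))
P=proj(Bx@R.from_euler("z",.2).as_matrix().T+[.5103,-.203,0],p); print("pred",cv2.boundingRect(np.float32(P)),cv2.minAreaRect(cv2.convexHull(np.float32(P))))
im=img.astype(int); blue=(im[:,:,2]-im[:,:,0]>50)
W=np.linalg.inv(p["world_to_cam"])
for t in ("gauge","holder","pot","brown_bottle","dish"):
  for d in cams.look_for(t,p)[:4]: print(t,round(d["conf"],2),(W@np.r_[d["location"],1])[:3].round(3))
q=cams.snapshot("top"); W=np.linalg.inv(q["world_to_cam"])
for t in ("flask","brown_bottle","dish","pot"):
  for d in cams.look_for(t,q)[:1]: print("top",t,(W@np.r_[d["location"],1])[:3].round(3))
```

```text
30.45 [ 0.51066379 -0.17253952  0.22140015] [0.15911942 0.70589932 1.06668111]
green (304, 183, 20, 40) ((314.5892333984375, 202.06488037109375), (39.40654373168945, 16.843957901000977), 81.02737426757812)
pred (301, 181, 23, 43) ((312.6931457519531, 202.3283233642578), (40.2689208984375, 18.76558494567871), 84.51846313476562)
gauge 0.93 [ 0.461 -0.117  0.082]
gauge 0.59 [ 0.468 -0.286  0.088]
gauge 0.55 [ 0.518 -0.2    0.114]
holder 0.6 [ 0.523 -0.198  0.045]
pot 0.79 [ 0.4   -0.025  0.042]
brown_bottle 0.93 [ 0.691 -0.147  0.024]
brown_bottle 0.65 [ 0.401 -0.029  0.041]
dish 0.56 [ 0.67  -0.274  0.026]
top flask [0.564 0.353 0.044]
top brown_bottle [ 0.707 -0.134  0.094]
top dish [0.583 0.037 0.061]
top pot [ 0.393 -0.02   0.042]
```

```bash
python3 -c "
from plant import ticket; print(ticket.finish_job())"
```

```text
the job is handed in; nothing more can be done
None
```

The divider is set to the blade's width and the green gauge is back in its holder. I handed the job in at about 30.5 s of the 58 s allowed; no verdict was reported.

**What I did**
1. I pushed the divider to its stop by its tab (35 N at the stop). The first close of the jaws missed, because the real grasp point is about 44 mm behind the stated tool centre point (TCP).
2. I took the green gauge, but the first descent ran about 1.3 mm clear of the fence and opened the gap too wide.
3. I drew the gauge out and, still holding it, pushed the divider back to its stop with the blade against the tab. The second push came within 0.5 mm of the first stop position.
4. I slid the blade down with a light press of about 5–8 N against the fence. It seated on the bed with about 43 N, and I drew it straight out.
5. I stood the gauge back in its slot and released it.

**Last checks**
- **Gap:** about 7.9–8.0 mm in two image rows after I drew the gauge out, against the 8 mm blade. I did not measure it again afterwards, but nothing touched the divider.
- **Gauge:** the handle was within about 2 pixels of where it should be in the holder, and the gripper was clear.
- **Bystanders:** the pot, bottle and flask read where they started, within network accuracy. The dish did too in the wrist view, but the top-view network returned the rack's position for it, so that reading is wrong.
- **Final picture:** I could not view it because the 12-picture limit was reached, so these last checks are numeric only.

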